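# Clear the way and pull out the drip drawer

## Robot

A 6-joint arm with a two-finger parallel gripper is mounted at the origin on the work surface. World frame = base frame: x ahead of the robot, y to its left, z up, the work surface at z = 0. Lengths are in mm, angles in rad, forces in N, time in s.
With the tool pointing down it reaches from about 275 to 1000 mm from the base axis. Payload 8.4 kg.
Tool frame: the origin (TCP) lies midway between the tips of the shut fingers; the grasp point (between the pads) lies 19 mm behind it; z points along the fingers, y is the line along which they close (so a half turn about z gives the same grasp; the last joint's range is limited). The gripper opens to 85 mm and grips with 20 to 120 N. Pads are 22 mm wide; open, the fingers measure 114 mm over their backs; the gripper's body (76 mm by 85 mm) begins 54 mm behind the grasp point. The pads swing forward as they close: fully open they stand 13 mm farther back than shut.
Start: joints at [-1.125, 0.353, 1.633, -0, 1.155, -0.002], TCP at [270.613, -563.379, 191.881] pointing down, gripper open.
Joint ranges: [-2.63, 2.63], [-0.92, 2.1], [0.06, 2.66], [-1.3, 4.44], [0, 2.69], [-3.02, 3.02]. Speed limits (rad/s): [2.22, 2.22, 2.79, 3.14, 3.14, 3.14].

## Interface

Orientations are given as [roll, pitch, yaw] about the fixed x, y, z axes, in that order (R = Rz(yaw) Ry(pitch) Rx(roll)).
In Python, from rig import r, cams gives the robot as it stands. The module is installed in compiled form; this text tells all that it offers.
- The arm moves only by the tool send_rows, never from a script. Its argument "targets" is one flat list of numbers, 7 for each row, row after row: the shift along the tool's x, y, z in m, then the turn, a rotation vector about the tool's x, y, z in rad, then the opening, from -1 (shut) to 1 (fully open). In form: [tx, ty, tz, wx, wy, wz, fingers, tx, ty, tz, wx, wy, wz, fingers, ...]. A call has 1 to 12 rows; each row is the pose to reach, as a shift and turn from the pose commanded when the call began, along the tool's axes at that moment; what a row does not reach only later rows make up. A row lasts 1/12 s, in which the tool goes at most 41.7 mm and 7.16 degrees, less where a joint would pass 70% of its speed; a pose out of reach is approached as far as the arm can. A call with a gripper value outside its range is refused whole. The fingers move at their own pace and stop on an object; "grip_force" is the grip in N (left out, the last holds). Time passes only in rows, so rows that repeat a pose let the fingers close. It gives the time, the measured TCP pose, the force, the opening and the grip force at its end, in the units of the state.
- r.sense(): the state, without advancing time (a new reading comes with each control period).
- cams.grab_frame(name): name is "side" or "top" or "wrist"; returns a dict with "color" (400x640x3 uint8, blue, green, red), "fx", "fy", "cx", "cy" (pixels), "xyz" and "attitude" of the camera in the world. Camera axes: x right, y down, z forward; pixel columns grow to the right and rows downward; lengths in mm; the calibration is good to about 2 mm. The wrist camera is an equidistant fisheye: a pixel r from the principal point sees the ray r / f radians off the axis. A picture is of the moment at which its call begins. There is no depth.
- r.sign_off(): hands the job in; it is judged then, once.
The state is a dict: "clock": time; "qpos": joint angles; "qvel": joint speeds; "joint_efforts": joint torques, N m; "eef_pos": TCP position; "tcp_rot": TCP orientation; "contact_force": force on the tool from outside, world axes, zero at the start; "wrist_torque": the same for the moment, N m; "opening": opening from 0.0 (shut) to 1.0 (fully open); "grasp_force": force on a finger pad.
Only numpy, scipy, OpenCV 4.12 (cv2) and the standard library are available. Lean on these libraries where they do the work, as an engineer would, in place of code of your own. Each camera call takes 0.05 s, during which the arm holds its last target. There are 200 camera calls.

## Task

The drip drawer of the drying tray needs emptying, but the clip-lid box is standing in its way. First set the box upright on the tray's empty flat grid, then pull the drip drawer all the way out to its stop and leave it out. Leave everything else standing where it is.

Things in the scene. Friction and masses are not known exactly. Their poses are not given: they have to be found in the camera images.
- rack: Low grey drying tray fixed to the counter, 190 mm deep (its x), 400 mm wide (its y), 75 mm high at its rim. Origin: centre of its underside on the counter. Its front, where the drawer is, faces its own -x, towards the robot.
- drip_drawer (a joint): How far the white drip drawer is out of the tray, in m: 0 is shut, 0.100 is the end stop. It slides along the tray's -x with about 2 N of friction and stays where it is left. It may start a little ajar. The drawer is 384 mm wide and its front panel is 46 mm high (10 to 56 mm above the counter); shut, the panel's outer face is flush with the tray's front, 95 mm from the tray's origin.
- drawer_handle (a point): Middle of the drawer's steel bow handle: a round bar 10 mm thick along the tray's y, 120 mm long, its axis 46 mm above the counter and 42 mm out from the drawer's front panel, so 37 mm are free between bar and panel. Moves with the drawer. Axes parallel to the tray's.
- clip_box: Loose closed plastic box with a white lid and a clip at each short end, about 200 g, 60 mm (its x) by 120 mm (its y) by 55 mm high, straight flush sides. Origin: centre of its underside. It stands on the counter in front of the drawer, its long side roughly along the drawer's front, in the path of the drawer.
- bay (a point): Centre of the top surface of the empty flat slatted grid, 68 mm above the counter; the grid is 174 mm (along the tray's x) by 184 mm (along y), with a rim 7 mm high around it. It makes up the left or the right half of the tray's deck, 98 mm either side of the middle. Axes parallel to the tray's.
- prong_grid: The other half of the deck, same size, its origin at its centre 60 mm above the counter (its top surface 8 mm higher), with a row of five upright prongs 56 mm tall along its back (68 mm behind its centre). It carries the bottle, the rings and the pacifier.
- glass_bottle: Loose glass bottle standing upside down on the pronged grid, 145 mm high, 58 mm in diameter; origin at the centre of its mouth below. Not to be disturbed.
- ring_0: Loose stainless bottle ring lying on the pronged grid near the tray's front, 52 mm outside, 15 mm high; origin at the centre of its underside. Not to be disturbed.
- ring_1: Second such ring, same size and place.
- ring_2: Third such ring, same size and place.
- pacifier: Loose mint pacifier standing on the pronged grid, 44 mm in diameter, 42 mm high; origin at the centre of its underside. Not to be disturbed.
- capped_bottle: Loose capped glass bottle standing on the counter left of the tray, 150 mm high, 58 mm in diameter; origin at the centre of its underside. Not to be disturbed.
- bottle_brush: Loose bottle brush lying on the counter right of the tray, 270 mm long (its x), 44 mm thick; origin under its middle. Not to be disturbed.
- cup: Loose white cup standing on the counter right of the tray, 76 mm in diameter, 85 mm high; origin at the centre of its underside. Not to be disturbed.
Not all that is in view belongs to the job. Leave any red or yellow look-alike of the clip_box alone.

How it is judged:
By the outcome, as a careful person would: the job done as asked, in the order asked, and still so for the second after the job is handed in, with the robot touching nothing.
It also fails if it takes over 61 s, if anything falls off the work surface, if the arm or the gripper's body presses on something with over 40 N, if the wrist force passes 120 N, or if a joint passes its speed limit or range.

## Working session

There is one attempt and no reset: what is moved stays moved. The work goes in short steps, Python scripts to look and compute and a tool call to move; the robot and the scene stay as the last step left them, time stands still between calls to the robot, and variables do not carry over. Pictures are saved under pics/ and viewed, at most 11 in all, crops included, and the job is handed in when it is done.

Besides the shell and the picture viewer there is one more tool, called after "Request:" by a JSON object that holds its "api" and its "payload", one argument or row to a line. send_rows: Moves the arm, as the interface text tells. Its arguments: {"type":"object","properties":{"targets":{"type":"array"},"grip_force":{"type":"number"}},"required":["targets"]}

```bash
mkdir -p pics; cat > h.py <<'E'
import numpy as np, cv2
from scipy.spatial.transform import Rotation as R
from rig import r, cams
def ray(f,u,v,fish=False):
    x=(u-f["cx"])/f["fx"]; y=(v-f["cy"])/f["fy"]
    if fish:
        t=np.hypot(x,y); d=np.array([x/t*np.sin(t),y/t*np.sin(t),np.cos(t)]) if t>1e-9 else np.array([0,0,1.])
    else: d=np.array([x,y,1.])
    return R.from_euler('xyz',f["attitude"]).as_matrix()@d
def plane(f,u,v,z,fish=False):
    d=ray(f,u,v,fish); o=np.array(f["xyz"]); return o+d*(z-o[2])/d[2]
def tri(f1,p1,f2,p2,k1=False,k2=False):
    d1=ray(f1,*p1,k1);d2=ray(f2,*p2,k2);o1=np.array(f1["xyz"]);o2=np.array(f2["xyz"])
    s=np.linalg.lstsq(np.c_[d1,-d2],o2-o1,rcond=None)[0]
    a=o1+s[0]*d1;b=o2+s[1]*d2
    return (a+b)/2,np.linalg.norm(a-b)
E
python3 - <<'E'
from h import *
import pickle
print(r.sense())
F={}
for n in("side","top","wrist"):
    F[n]=f=cams.grab_frame(n); cv2.imwrite(f"pics/{n}0.png",f["color"]); print(n,{k:v for k,v in f.items() if k!="color"})
pickle.dump(F,open("f0.pkl","wb"))
E
```

```text
{'clock': 0.0, 'qpos': array([-1.12541607e+00,  3.53651307e-01,  1.63413441e+00,  2.19233029e-05,
        1.15520485e+00, -2.40620276e-03]), 'qvel': array([ 7.13910100e-05, -6.23795169e-04,  3.04643313e-04,  5.94863182e-04,
       -1.92090844e-03,  2.43234188e-03]), 'joint_efforts': array([-1.16462135e-03, -6.05257416e+01, -3.42063403e+01, -7.06985020e-05,
        9.58168617e-03,  1.32217458e-06]), 'eef_pos': array([ 270.38073785, -562.89691945,  191.15962982]), 'tcp_rot': array([-3.14019478e+00, -2.34083713e-05,  4.47777582e-01]), 'contact_force': array([-0.50414735, -0.2945185 ,  0.03688076]), 'wrist_torque': array([0.00574624, 0.04625425, 0.01527851]), 'grasp_force': 0.0, 'opening': 1.0016326034313239}
side {'fx': 374.0611664316159, 'fy': 374.0611664316159, 'cx': 322.100807630737, 'cy': 201.41347489000538, 'xyz': array([-71.58395084, 777.89631609, 723.60770323]), 'attitude': array([-2.17143075e+00,  1.45828839e-03, -2.48357553e+00])}
top {'fx': 425.12008246913337, 'fy': 425.12008246913337, 'cx': 316.1070112698071, 'cy': 195.57758522347348, 'xyz': array([ 439.74644622,   41.12630486, 1180.03589338]), 'attitude': array([-3.06544539, -0.01902945, -1.55401057])}
wrist {'fx': 309.70691628693146, 'fy': 309.70691628693146, 'cx': 325.62269190033453, 'cy': 195.48127182115465, 'xyz': array([ 334.26335726, -531.38371343,  373.7018737 ]), 'attitude': array([ 2.85401735e+00,  8.74499980e-04, -1.12254274e+00])}
```

View pics/top0.png

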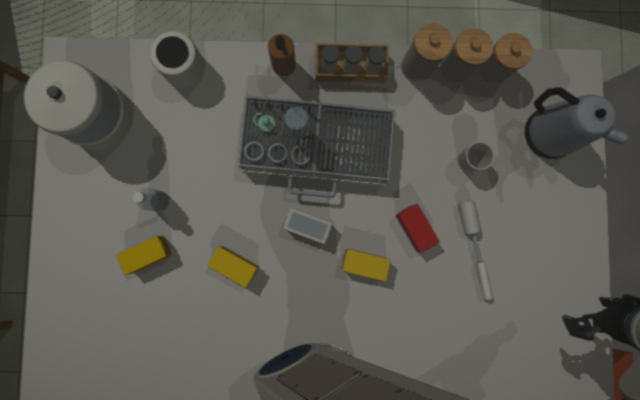

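View pics/side0.png

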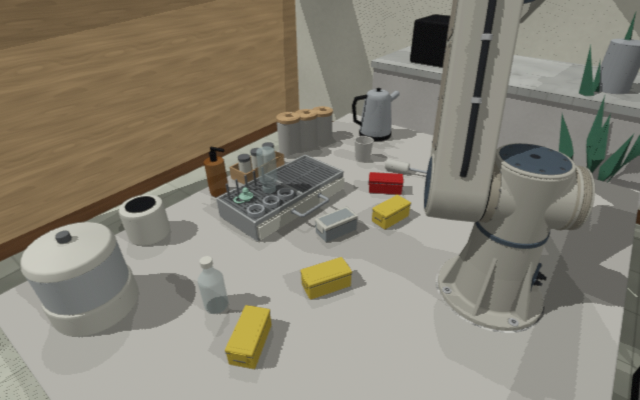

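The top view shows the tray at (241–393, 98–180), with the bay on its right half. The handle bar is at about (313,193) and the white box at (308,226). The side view shows the box at (337,224) and the handle at (312,207). I'll enlarge both.

```bash
python3 - <<'E'
from h import *
import pickle
F=pickle.load(open("f0.pkl","rb"))
t=F["top"]["color"][85:265,225:405]; s=F["side"]["color"][140:250,205:370]
def up(a,k): return cv2.convertScaleAbs(cv2.resize(a,None,fx=k,fy=k,interpolation=cv2.INTER_CUBIC),alpha=1.5)
cv2.imwrite("pics/t1.png",up(t,3.3)); cv2.imwrite("pics/s1.png",up(s,4.8))
E
```

```text
(no output)
```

View pics/t1.png

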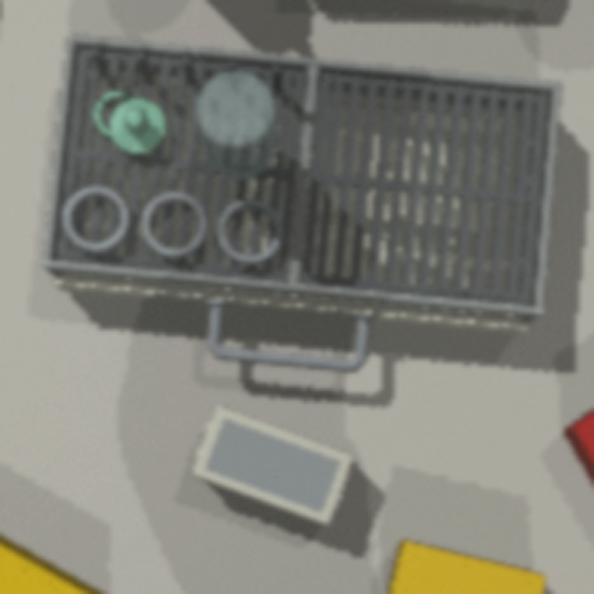

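View pics/s1.png

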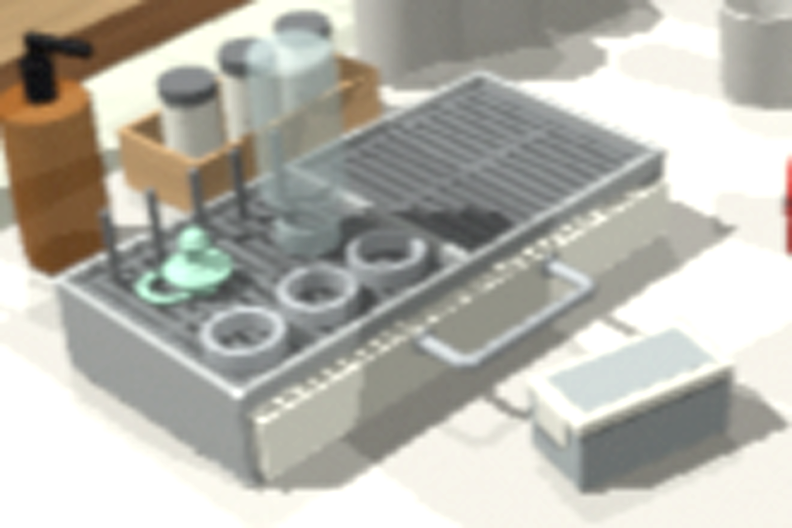

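The crops show the lid corners, rim corners and handle ends clearly in both views. The bay is empty and is the half on the −y side. Next I triangulate them.

```bash
python3 - <<'E'
from h import *
import pickle
F=pickle.load(open("f0.pkl","rb")); T,S=F["top"],F["side"]
tp=lambda U,V:((U+.5)/3.3-.5+225,(V+.5)/3.3-.5+85)
sp=lambda U,V:((U+.5)/4.8-.5+205,(V+.5)/4.8-.5+140)
P=dict(box_f_l=((219,408),(530,380)),box_n_l=((195,472),(578,428)),box_n_r=((326,523),(732,370)),box_f_r=((352,460),(680,330)),
rim_f_r=((560,85),(482,75)),rim_n_r=((541,310),(663,155)),rim_n_l=((47,268),(242,395)),rim_f_l=((72,42),(62,282)),
h_l=((215,354),(465,358)),h_r=((366,362),(590,290)))
for k,(a,b) in P.items():
    p,e=tri(T,tp(*a),S,sp(*b)); print(k,p.round(1),round(e,1), "topray@55/75/46",plane(T,*tp(*a),dict(b=55,r=75,h=46)[k[0]])[:2].round(1))
E
```

```text
box_f_l [490.9  86.9  50.8] 0.8 topray@55/75/46 [491.  87.]
box_n_l [439.3 105.2  49.4] 0.5 topray@55/75/46 [439.5 105. ]
box_n_r [399.6  -1.1  48. ] 2.0 topray@55/75/46 [ 4.007e+02 -3.000e-01]
box_f_r [451.4 -20.8  45.2] 0.2 topray@55/75/46 [451.2 -20.3]
rim_f_r [ 756.6 -184.7   67.2] 1.9 topray@55/75/46 [ 755.2 -182.6]
rim_n_r [ 572.6 -170.5   65.5] 2.7 topray@55/75/46 [ 572.6 -167.9]
rim_n_l [598.9 225.   72.4] 0.0 topray@55/75/46 [598.6 224.5]
rim_f_l [782.6 210.5  70.4] 1.1 topray@55/75/46 [781.6 210.1]
h_l [536.2  92.4  50.4] 3.6 topray@55/75/46 [535.1  91.5]
h_r [532.  -31.3  37.6] 1.1 topray@55/75/46 [530.9 -31.1]
```

```bash
cat >> h.py <<'E'
def go(p,yaw,tilt=0):
    s=r.sense(); A=R.from_euler('xyz',s["tcp_rot"]); B=R.from_euler('xyz',[np.pi,0,yaw])
    print("at",s["eef_pos"].round(1),s["tcp_rot"].round(3),"t",round(s["clock"],2),"F",s["contact_force"].round(1),"op",round(s["opening"],3),"g",s["grasp_force"])
    print("shift",(A.inv().apply(np.array(p)-s["eef_pos"])/1000).round(4),"turn",(A.inv()*B).as_rotvec().round(4))
E
python3 -c "
from h import *
go([445.5,43,150],1.2165)"
```

```text
at [ 270.4 -563.1  191.3] [-3.141  0.     0.448] t 0.15 F [-0.  -0.4 -0. ] op 1.001 g 0.0
shift [ 0.4202 -0.4705  0.0418] turn [-1.000e-03 -4.000e-04 -7.687e-01]
```

Request:
{"api": "send_rows", "payload": {
  "targets": [0.01, -0.012, 0, 0, 0, -0.02, 1, 0.03, -0.034, 0, 0, 0, -0.06, 1, 0.055, -0.062, 0, 0, 0, -0.1, 1, 0.08, -0.09, 0, 0, 0, -0.15, 1, 0.105, -0.118, 0, 0, 0, -0.2, 1, 0.13, -0.146, 0, 0, 0, -0.24, 1, 0.155, -0.174, 0, 0, 0, -0.28, 1, 0.18, -0.202, 0, 0, 0, -0.33, 1, 0.2, -0.224, 0, 0, 0, -0.37, 1, 0.215, -0.241, 0, 0, 0, -0.39, 1, 0.22, -0.246, 0, 0, 0, -0.4, 1, 0.22, -0.246, 0, 0, 0, -0.4, 1]
}}

```text
clock: 1.15
eef_pos: [362.7, -245.2, 191.9]
tcp_rot: [-3.142, -0.0, 0.85]
contact_force: [0.8, -0.4, -0.5]
opening: 1.001
grasp_force: 0.0
```

```bash
python3 -c "
from h import *
go([445.5,43,150],1.2165)"
```

```text
at [ 362.7 -245.2  191.9] [-3.142 -0.     0.85 ] t 1.15 F [ 0.8 -0.4 -0.5] op 1.001 g 0.0
shift [ 0.2712 -0.1279  0.0419] turn [-0.00e+00 -1.00e-04 -3.66e-01]
```

Request:
{"api": "send_rows", "payload": {
  "targets": [0.01, -0.005, 0.002, 0, 0, -0.015, 1, 0.04, -0.019, 0.006, 0, 0, -0.055, 1, 0.075, -0.035, 0.012, 0, 0, -0.1, 1, 0.11, -0.052, 0.017, 0, 0, -0.15, 1, 0.145, -0.068, 0.022, 0, 0, -0.195, 1, 0.18, -0.085, 0.028, 0, 0, -0.245, 1, 0.215, -0.101, 0.033, 0, 0, -0.29, 1, 0.245, -0.115, 0.038, 0, 0, -0.33, 1, 0.263, -0.124, 0.041, 0, 0, -0.355, 1, 0.271, -0.128, 0.042, 0, 0, -0.366, 1, 0.271, -0.128, 0.042, 0, 0, -0.366, 1, 0.271, -0.128, 0.042, 0, 0, -0.366, 1]
}}

```text
clock: 2.15
eef_pos: [445.6, 40.8, 149.7]
tcp_rot: [-3.141, 0.001, 1.213]
contact_force: [0.8, 0.3, 0.8]
opening: 1.001
grasp_force: 0.0
```

```bash
python3 -c "
from h import *
import pickle
go([445.5,43,10],1.2165)
f=cams.grab_frame('wrist');pickle.dump(f,open('w1.pkl','wb'));cv2.imwrite('pics/w1.png',cv2.convertScaleAbs(f['color'],alpha=1.4)); print(f['xyz'],f['attitude'])"
```

```text
at [445.6  40.8 149.7] [-3.141e+00  1.000e-03  1.213e+00] t 2.15 F [0.8 0.3 0.8] op 1.001 g 0.0
shift [ 0.0022 -0.0008  0.1397] turn [-0.0005  0.0007 -0.003 ]
[469.66401568 109.0158248  332.08353475] [ 2.85292539e+00 -7.07236637e-06 -3.56868947e-01]
```

View pics/w1.png

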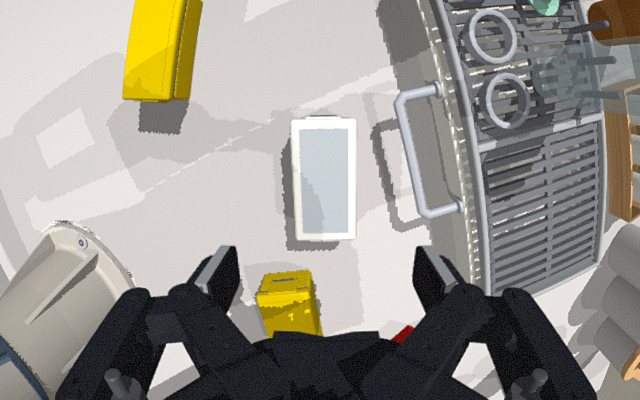

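The wrist view shows the lid corners at (291,118), (354,117), (356,238) and (293,240). The handle ends are at (397,100) and (424,215), and the divider's front is at (480,148). Both fingers are in line with the box.

```bash
python3 - <<'E'
from h import *
import pickle
f=pickle.load(open('w1.pkl','rb'));T=pickle.load(open("f0.pkl","rb"))["top"]
tp=lambda U,V:((U+.5)/3.3-.5+225,(V+.5)/3.3-.5+85)
C=[(291,118),(354,117),(356,238),(293,240)]; TC=[(195,472),(219,408),(352,460),(326,523)]
q=[plane(f,*c,55,True)[:2] for c in C]; print(np.round(q,1), np.mean(q,0).round(1))
t=[tri(f,c,T,tp(*d),True)[0] for c,d in zip(C,TC)]; print(np.round(t,1),np.mean(t,0).round(1))
for pts in (q,t):
    v=(pts[0]+pts[1]-pts[2]-pts[3])[:2]; print("long dir from y (rad)",np.arctan2(v[0],v[1]))
for c,d in (((397,100),(215,354)),((424,215),(366,362))): print("handle",tri(f,c,T,tp(*d),True),plane(f,*c,46,True))
E
```

```text
[[ 4.372e+02  1.100e+02]
 [ 4.899e+02  9.120e+01]
 [ 4.537e+02 -1.940e+01]
 [ 3.948e+02  3.000e-01]] [443.9  45.5]
[[438.4 107.5  55.5]
 [492.9  88.6  14.5]
 [452.4 -20.7  51.7]
 [398.8   1.4  61.7]] [445.6  44.2  45.9]
long dir from y (rad) 0.34280816702933303
long dir from y (rad) 0.3561354599486692
handle (array([536.00153543,  92.03766243,  36.89336782]), np.float64(0.29791863684379455)) [534.0418743  92.6774378  46.       ]
handle (array([531.0614412 , -32.43539804,  29.53657822]), np.float64(2.382829691099489)) [526.62802102 -25.02349256  46.        ]
```

Request:
{"api": "send_rows", "payload": {
  "targets": [0.002, 0, 0.01, 0, 0, -0.004, 1, 0.002, 0, 0.03, 0, 0, -0.004, 1, 0.002, 0, 0.055, 0, 0, -0.004, 1, 0.002, 0, 0.08, 0, 0, -0.004, 1, 0.002, 0, 0.1, 0, 0, -0.004, 1, 0.002, 0, 0.115, 0, 0, -0.004, 1, 0.002, 0, 0.127, 0, 0, -0.004, 1, 0.002, 0, 0.135, 0, 0, -0.004, 1, 0.002, 0, 0.139, 0, 0, -0.004, 1, 0.002, 0, 0.139, 0, 0, -0.004, 1]
}}

```text
clock: 3.03
eef_pos: [445.9, 42.8, 10.2]
tcp_rot: [-3.141, 0.001, 1.217]
contact_force: [0.7, -0.5, 0.6]
opening: 1.004
grasp_force: 0.0
```

Request:
{"api": "send_rows", "payload": {
  "targets": [0, 0, 0, 0, 0, 0, -1, 0, 0, 0, 0, 0, 0, -1, 0, 0, 0, 0, 0, 0, -1, 0, 0, 0, 0, 0, 0, -1, 0, 0, 0, 0, 0, 0, -1, 0, 0, 0, 0, 0, 0, -1, 0, 0, 0, 0, 0, 0, -1, 0, 0, 0, 0, 0, 0, -1, 0, 0, 0, 0, 0, 0, -1, 0, 0, 0, 0, 0, 0, -1, 0, 0, 0, 0, 0, 0, -1, 0, 0, 0, 0, 0, 0, -1],
  "grip_force": 35
}}

```text
clock: 4.03
eef_pos: [450.2, 44.1, 15.4]
tcp_rot: [3.135, -0.004, 1.218]
contact_force: [-10.5, 1.8, 59.8]
opening: 0.005
grasp_force: 30.4
```

```bash
python3 -c "
from h import *
print(r.sense())
f=cams.grab_frame('wrist');t=cams.grab_frame('top');s=cams.grab_frame('side')
a=cv2.convertScaleAbs(f['color'],alpha=1.3)[50:350,100:500]
k=lambda i,b:cv2.resize(cv2.convertScaleAbs(i[b[0]:b[1],b[2]:b[3]],alpha=1.4),(400,300))
cv2.imwrite('pics/m2.png',np.vstack([np.hstack([cv2.resize(a,(400,300)),k(s['color'],(130,280,250,450))]),np.hstack([k(t['color'],(80,290,210,490)),cv2.resize(f['color'],(400,300))])]))"
```

```text
{'clock': 4.0333, 'qpos': array([9.40339542e-02, 3.54982831e-01, 2.13768107e+00, 7.89282515e-04,
       6.41756866e-01, 4.46496839e-01]), 'qvel': array([-0.00178179,  0.00157791,  0.00054462,  0.000313  , -0.00059126,
       -0.00116604]), 'joint_efforts': array([-1.39577162e+00, -2.16194254e+01, -1.26613820e+01, -6.20376170e-01,
       -3.44691597e+00,  7.14587411e-03]), 'eef_pos': array([450.15440688,  44.1429944 ,  15.41228224]), 'tcp_rot': array([ 3.13532994, -0.00352703,  1.21771393]), 'contact_force': array([-10.54101502,   1.76166313,  59.80549489]), 'wrist_torque': array([0.34358597, 1.81567435, 0.00534002]), 'grasp_force': 30.383158111944795, 'opening': 0.004538763836653075}
```

View pics/m2.png

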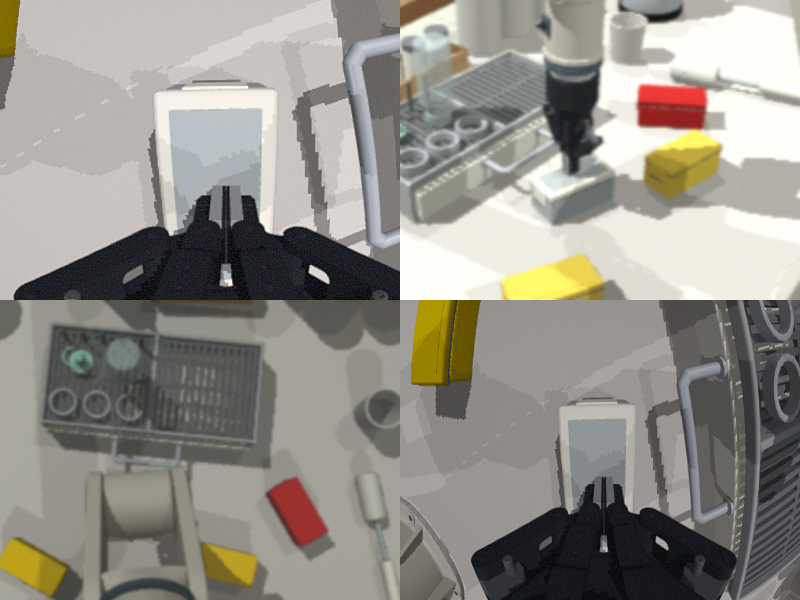

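The fingers shut on top of the lid instead of around the box, so the tips sit about 40 mm higher than the reported TCP suggests. In the full wrist frame the shut tip is at about (326,236). I'll lift off to take the load away, then check the tip position by ray.

Request:
{"api": "send_rows", "payload": {
  "targets": [0, 0, -0.01, 0, 0, 0, -1, 0, 0, -0.03, 0, 0, 0, -1, 0, 0, -0.055, 0, 0, 0, -1, 0, 0, -0.08, 0, 0, 0, -1, 0, 0, -0.095, 0, 0, 0, -1, 0, 0, -0.1, 0, 0, 0, -1, 0, 0, -0.1, 0, 0, 0, -1, 0, 0, -0.1, 0, 0, 0, -1]
}}

```text
clock: 4.85
eef_pos: [446.3, 43.4, 110.7]
tcp_rot: [3.141, -0.0, 1.218]
contact_force: [-0.4, 0.2, 0.1]
opening: 0.0
grasp_force: 0.0
```

```bash
cat > look.py <<'E'
from h import *
import pickle,sys
s=r.sense(); print(s["eef_pos"].round(1),s["tcp_rot"].round(3),s["contact_force"].round(1),s["opening"],s["clock"])
F={n:cams.grab_frame(n) for n in("wrist","top","side")}; F["s"]=s
pickle.dump(F,open(sys.argv[1]+".pkl","wb"))
E
python3 look.py a; python3 - <<'E'
from h import *
import pickle
F=pickle.load(open("a.pkl","rb")); f=F["wrist"]; s=F["s"]
A=R.from_euler('xyz',s["tcp_rot"]); c=A.inv().apply(np.array(f["xyz"])-s["eef_pos"]); print("cam in tool",c.round(1))
for v in (230,236,242):
    d=A.inv().apply(ray(f,326,v,True)); k=-c[0]/d[0]; print(v,"tip in tool frame",(c+k*d).round(1))
w=cv2.convertScaleAbs(f["color"],alpha=1.3)[:,100:500]; sd=F["side"]["color"][120:270,260:410]
cv2.imwrite("pics/m3.png",np.hstack([w,cv2.resize(cv2.convertScaleAbs(sd,alpha=1.4),(400,400),interpolation=cv2.INTER_CUBIC)]))
E
```

```text
[446.3  43.4 110.7] [ 3.141 -0.     1.218] [-0.4  0.2  0.1] 9.288331086403286e-05 4.85
cam in tool [  72.2   -1.4 -182.5]
230 tip in tool frame [  0.   -1.1 -11.4]
236 tip in tool frame [  0.   -1.1 -20.2]
242 tip in tool frame [  0.   -1.1 -28.3]
```

View pics/m3.png

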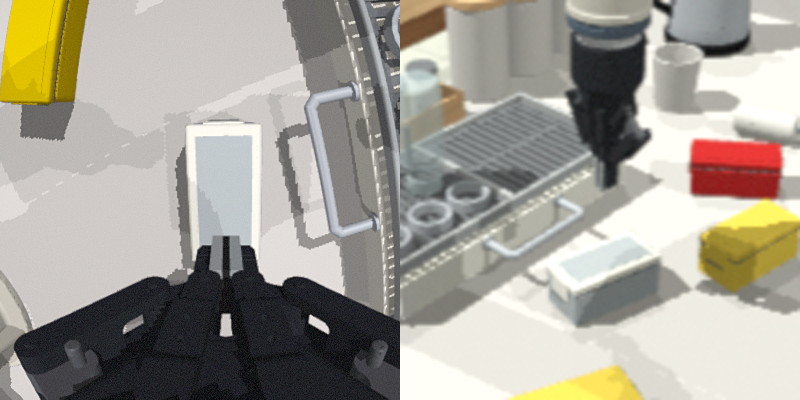

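The wrist view shows the shut tip at (326,236), over the lid's near end. In the side panel the tip is at about (605,188), which is full-frame (337,190.5), well above the counter. I'll compute its height and the box's current pose.

```bash
python3 - <<'E'
from h import *
import pickle
F=pickle.load(open("a.pkl","rb")); f=F["wrist"]; S=F["side"]
o=np.array(S["xyz"])
for v in (188.5,190.5,192):
    d=ray(S,336.9,v); k=np.dot(np.array([446.3,43.4])-o[:2],d[:2])/np.dot(d[:2],d[:2]); print("side ray near axis",(o+k*d).round(1))
print("tri tip",tri(f,(326,236),S,(336.9,190.5),True))
for c in ((287,124),(361,124)): print(plane(f,*c,55,True).round(1))
sp=lambda U,V:(260+(U+.5)/8*3-.5,120+(V+.5)/8*3-.5)
for c in ((550,270),(576,293),(661,261),(628,236)): print("side lid @55",plane(S,*sp(*c),55).round(1))
E
```

```text
side ray near axis [444.8  42.4 153. ]
side ray near axis [444.7  42.3 146.3]
side ray near axis [444.6  42.2 141.2]
tri tip (array([445.26374946,  47.15964399, 146.60615755]), np.float64(7.330875762458117))
[437.6 109.3  55. ]
[490.9  89.7  55. ]
side lid @55 [ 129.3 -171.    55. ]
side lid @55 [  92.8 -148.2   55. ]
side lid @55 [  37.4 -262.6   55. ]
side lid @55 [  81.3 -289.4   55. ]
```

The tip is really about 39 mm behind the reported TCP, on both the contact and the two-view evidence, and the box hasn't moved. I'll open and go about 40 mm deeper, watching the force.

Request:
{"api": "send_rows", "payload": {
  "targets": [0, 0, 0, 0, 0, 0, 1, 0, 0, 0, 0, 0, 0, 1, 0, 0, 0, 0, 0, 0, 1, 0, 0, 0, 0, 0, 0, 1, 0, 0, 0, 0, 0, 0, 1, 0, 0, 0, 0, 0, 0, 1, 0, 0, 0.02, 0, 0, 0, 1, 0, 0, 0.04, 0, 0, 0, 1, 0, 0, 0.06, 0, 0, 0, 1, 0, 0, 0.08, 0, 0, 0, 1, 0, 0, 0.09, 0, 0, 0, 1, 0, 0, 0.09, 0, 0, 0, 1]
}}

```text
clock: 6.0
eef_pos: [444.9, 43.3, 19.2]
tcp_rot: [-3.138, 0.002, 1.218]
contact_force: [-0.8, 0.7, -0.4]
opening: 1.002
grasp_force: 0.0
```

Request:
{"api": "send_rows", "payload": {
  "targets": [0, 0, 0.004, 0, 0, 0, 1, 0, 0, 0.01, 0, 0, 0, 1, 0, 0, 0.016, 0, 0, 0, 1, 0, 0, 0.022, 0, 0, 0, 1, 0, 0, 0.028, 0, 0, 0, 1, 0, 0, 0.034, 0, 0, 0, 1, 0, 0, 0.038, 0, 0, 0, 1, 0, 0, 0.038, 0, 0, 0, 1]
}}

```text
clock: 6.67
eef_pos: [445.8, 43.3, -18.0]
tcp_rot: [-3.14, 0.001, 1.218]
contact_force: [0.1, -0.2, -0.9]
opening: 1.001
grasp_force: 0.0
```

Request:
{"api": "send_rows", "payload": {
  "targets": [0, 0, 0.004, 0, 0, 0, 1, 0, 0, 0.008, 0, 0, 0, 1, 0, 0, 0.012, 0, 0, 0, 1, 0, 0, 0.014, 0, 0, 0, 1, 0, 0, 0.014, 0, 0, 0, 1]
}}

```text
clock: 7.08
eef_pos: [446.1, 43.4, -31.6]
tcp_rot: [-3.141, 0.0, 1.218]
contact_force: [0.2, 0.2, 0.3]
opening: 0.995
grasp_force: 0.0
```

Request:
{"api": "send_rows", "payload": {
  "targets": [0, 0, 0, 0, 0, 0, -1, 0, 0, 0, 0, 0, 0, -1, 0, 0, 0, 0, 0, 0, -1, 0, 0, 0, 0, 0, 0, -1, 0, 0, 0, 0, 0, 0, -1, 0, 0, 0, 0, 0, 0, -1, 0, 0, 0, 0, 0, 0, -1, 0, 0, 0, 0, 0, 0, -1],
  "grip_force": 30
}}

```text
clock: 7.75
eef_pos: [446.4, 43.4, -30.9]
tcp_rot: [3.142, -0.0, 1.218]
contact_force: [-2.0, 0.3, 6.4]
opening: 0.7
grasp_force: 33.2
```

Gripped: the opening of 0.70 is about 60 mm. Next I lift.

Request:
{"api": "send_rows", "payload": {
  "targets": [0, 0, -0.005, 0, 0, 0, -1, 0, 0, -0.015, 0, 0, 0, -1, 0, 0, -0.03, 0, 0, 0, -1, 0, 0, -0.05, 0, 0, 0, -1, 0, 0, -0.07, 0, 0, 0, -1, 0, 0, -0.09, 0, 0, 0, -1, 0, 0, -0.11, 0, 0, 0, -1, 0, 0, -0.125, 0, 0, 0, -1, 0, 0, -0.135, 0, 0, 0, -1, 0, 0, -0.14, 0, 0, 0, -1, 0, 0, -0.14, 0, 0, 0, -1]
}}

```text
clock: 8.67
eef_pos: [447.0, 43.4, 109.9]
tcp_rot: [3.14, -0.001, 1.218]
contact_force: [0.6, -0.4, -2.3]
opening: 0.7
grasp_force: 33.5
```

```bash
python3 look.py b; python3 - <<'E'
from h import *
import pickle
go([670.7,-77.3,109],1.503)
F=pickle.load(open("b.pkl","rb"))
w=cv2.convertScaleAbs(F["wrist"]["color"],alpha=1.3)[:,120:520]; sd=F["side"]["color"][120:270,260:410]
cv2.imwrite("pics/m4.png",np.hstack([w,cv2.resize(cv2.convertScaleAbs(sd,alpha=1.4),(400,400),interpolation=cv2.INTER_CUBIC)]))
E
```

```text
[447.   43.4 109.9] [ 3.140e+00 -1.000e-03  1.218e+00] [ 0.6 -0.4 -2.3] 0.6995541379136723 8.6667
at [445.7  43.3 108.1] [-3.140e+00  1.000e-03  1.218e+00] t 8.82 F [-0.3  0.3 -2.4] op 0.698 g 33.47813621163368
shift [-0.0354  0.2528 -0.0012] turn [-0.0013  0.0004 -0.2852]
```

View pics/m4.png

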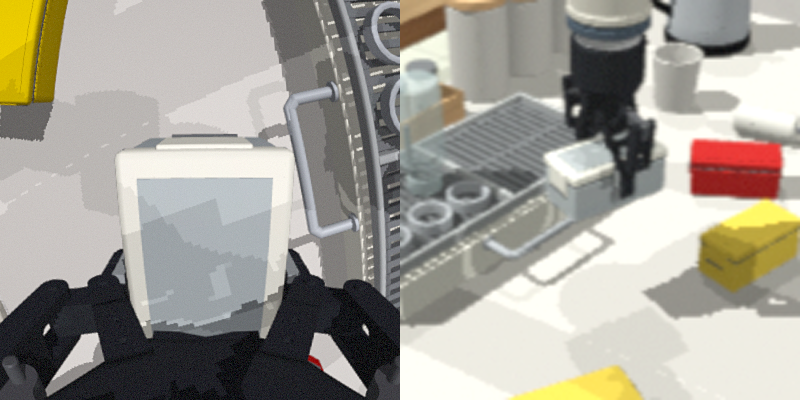

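The box is held level, with its underside at about 139 mm and the handle and rings clear below. Next I move over the bay.

Request:
{"api": "send_rows", "payload": {
  "targets": [-0.001, 0.008, 0, 0, 0, -0.01, -1, -0.004, 0.025, 0, 0, 0, -0.03, -1, -0.007, 0.05, 0, 0, 0, -0.056, -1, -0.011, 0.08, 0, 0, 0, -0.09, -1, -0.015, 0.11, 0, 0, 0, -0.124, -1, -0.02, 0.14, 0, 0, 0, -0.158, -1, -0.024, 0.17, 0, 0, 0, -0.192, -1, -0.028, 0.2, 0, 0, 0, -0.226, -1, -0.032, 0.225, 0, 0, 0, -0.254, -1, -0.034, 0.243, 0, 0, 0, -0.274, -1, -0.035, 0.253, 0, 0, 0, -0.285, -1, -0.035, 0.253, 0, 0, 0, -0.285, -1]
}}

```text
clock: 9.82
eef_pos: [673.1, -78.1, 107.5]
tcp_rot: [-3.141, 0.0, 1.503]
contact_force: [0.5, 0.6, -2.8]
opening: 0.701
grasp_force: 33.5
```

```bash
python3 look.py c; python3 - <<'E'
from h import *
import pickle
go([670.7,-77.3,45],1.503)
F=pickle.load(open("c.pkl","rb"))
w=cv2.convertScaleAbs(F["wrist"]["color"],alpha=1.3)[:,120:520]; sd=F["top"]["color"][80:230,230:410]
cv2.imwrite("pics/m5.png",np.hstack([w,cv2.resize(cv2.convertScaleAbs(sd,alpha=1.4),(400,400),interpolation=cv2.INTER_CUBIC)]))
E
```

```text
[673.1 -78.1 107.5] [-3.141  0.     1.503] [ 0.5  0.6 -2.8] 0.7009776273661207 9.8167
at [670.4 -76.5 108. ] [-3.139 -0.     1.503] t 9.97 F [ 0.4 -0.7 -3. ] op 0.699 g 33.49280700087547
shift [-0.0008  0.0005  0.063 ] turn [-0.0022 -0.0002 -0.0004]
```

View pics/m5.png

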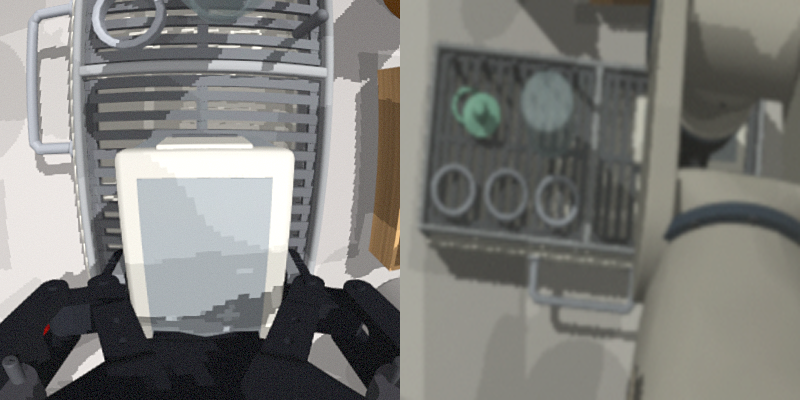

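The box is centred between the rims (lid columns 116–295, rims 85–322) and parallel to the slats. I'll lower it, the last part slowly.

Request:
{"api": "send_rows", "payload": {
  "targets": [0, 0, 0.006, 0, 0, 0, -1, 0, 0, 0.016, 0, 0, 0, -1, 0, 0, 0.028, 0, 0, 0, -1, 0, 0, 0.04, 0, 0, 0, -1, 0, 0, 0.05, 0, 0, 0, -1, 0, 0, 0.058, 0, 0, 0, -1, 0, 0, 0.064, 0, 0, 0, -1, 0, 0, 0.067, 0, 0, 0, -1, 0, 0, 0.067, 0, 0, 0, -1]
}}

```text
clock: 10.72
eef_pos: [671.3, -76.9, 41.0]
tcp_rot: [-3.14, -0.0, 1.503]
contact_force: [-0.1, 0.2, -2.1]
opening: 0.696
grasp_force: 33.5
```

Request:
{"api": "send_rows", "payload": {
  "targets": [0, 0, 0.001, 0, 0, 0, -1, 0, 0, 0.002, 0, 0, 0, -1, 0, 0, 0.003, 0, 0, 0, -1, 0, 0, 0.003, 0, 0, 0, -1]
}}

```text
clock: 11.05
eef_pos: [671.9, -77.0, 39.1]
tcp_rot: [3.141, 0.0, 1.503]
contact_force: [0.0, -0.3, -3.3]
opening: 0.701
grasp_force: 33.5
```

Request:
{"api": "send_rows", "payload": {
  "targets": [0, 0, 0.001, 0, 0, 0, -1, 0, 0, 0.0015, 0, 0, 0, -1, 0, 0, 0.0015, 0, 0, 0, -1]
}}

```text
clock: 11.3
eef_pos: [671.7, -76.9, 37.4]
tcp_rot: [3.142, -0.0, 1.503]
contact_force: [-0.2, -0.1, -2.6]
opening: 0.701
grasp_force: 33.5
```

Request:
{"api": "send_rows", "payload": {
  "targets": [0, 0, 0.001, 0, 0, 0, -1, 0, 0, 0.0015, 0, 0, 0, -1, 0, 0, 0.0015, 0, 0, 0, -1]
}}

```text
clock: 11.55
eef_pos: [671.8, -76.9, 37.1]
tcp_rot: [3.141, 0.0, 1.503]
contact_force: [-4.0, 1.4, 8.4]
opening: 0.699
grasp_force: 34.6
```

Contact made, with the upward force at about 8 N. Next I release and lift.

Request:
{"api": "send_rows", "payload": {
  "targets": [0, 0, 0, 0, 0, 0, 1, 0, 0, 0, 0, 0, 0, 1, 0, 0, 0, 0, 0, 0, 1, 0, 0, 0, 0, 0, 0, 1, 0, 0, 0, 0, 0, 0, 1, 0, 0, -0.01, 0, 0, 0, 1, 0, 0, -0.03, 0, 0, 0, 1, 0, 0, -0.055, 0, 0, 0, 1, 0, 0, -0.08, 0, 0, 0, 1, 0, 0, -0.095, 0, 0, 0, 1, 0, 0, -0.1, 0, 0, 0, 1, 0, 0, -0.1, 0, 0, 0, 1]
}}

```text
clock: 12.55
eef_pos: [672.8, -77.0, 137.9]
tcp_rot: [3.138, 0.0, 1.503]
contact_force: [0.2, -0.4, -0.4]
opening: 1.0
grasp_force: 0.0
```

```bash
python3 look.py d; python3 - <<'E'
from h import *
import pickle
go([533.6,30.4,100],1.503)
E
```

```text
[672.8 -77.  137.9] [3.138 0.    1.503] [ 0.2 -0.4 -0.4] 1.000483209868954 12.55
at [670.8 -76.8 134.6] [-3.14  -0.     1.503] t 12.7 F [ 0.5 -0.2 -0.7] op 1.001 g 0.0
shift [ 0.0977 -0.1441  0.0349] turn [-0.002  -0.0001 -0.0002]
```

Request:
{"api": "send_rows", "payload": {
  "targets": [0.004, -0.006, 0, 0, 0, 0, 1, 0.016, -0.023, 0, 0, 0, 0, 1, 0.032, -0.047, 0, 0, 0, 0, 1, 0.048, -0.071, 0, 0, 0, 0, -0.25, 0.064, -0.095, 0, 0, 0, 0, -0.25, 0.08, -0.118, 0, 0, 0, 0, -0.25, 0.09, -0.133, 0.01, 0, 0, 0, -0.25, 0.096, -0.142, 0.02, 0, 0, 0, -0.25, 0.098, -0.144, 0.03, 0, 0, 0, -0.25, 0.098, -0.144, 0.035, 0, 0, 0, -0.25, 0.098, -0.144, 0.035, 0, 0, 0, -0.25, 0.098, -0.144, 0.035, 0, 0, 0, -0.25]
}}

```text
clock: 13.7
eef_pos: [535.1, 30.3, 100.4]
tcp_rot: [-3.141, 0.0, 1.502]
contact_force: [0.7, 0.3, 0.3]
opening: 0.371
grasp_force: 0.0
```

```bash
python3 look.py e; python3 - <<'E'
from h import *
import pickle
F=pickle.load(open("e.pkl","rb"))
w=cv2.convertScaleAbs(F["wrist"]["color"],alpha=1.3)[:,120:520]; sd=F["side"]["color"][110:260,220:370]
cv2.imwrite("pics/m6.png",np.hstack([w,cv2.resize(cv2.convertScaleAbs(sd,alpha=1.4),(400,400),interpolation=cv2.INTER_CUBIC)]))
E
```

```text
[535.1  30.3 100.4] [-3.141  0.     1.502] [0.7 0.3 0.3] 0.3712852440102304 13.7
```

View pics/m6.png

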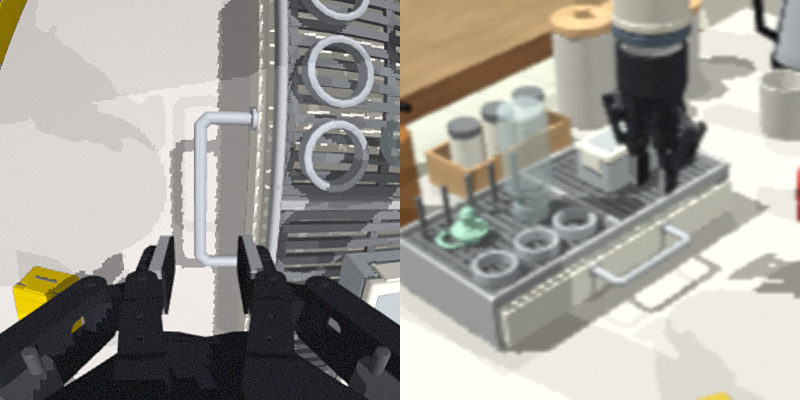

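The wrist view shows the bar at crop columns 196–208 (rows 120–262), between the two fingers. The box stands on the bay in the side panel. I'll compute the bar line and its height.

```bash
python3 - <<'E'
from h import *
import pickle
F=pickle.load(open("e.pkl","rb")); f=F["wrist"];S=F["side"]
sp=lambda U,V:(220+(U+.5)*.375-.5,110+(V+.5)*.375-.5)
a=plane(f,321.5,119,46,True);b=plane(f,322.5,262,46,True);print(a,b,(a+b)/2,"yaw",np.arctan2(a[0]-b[0],a[1]-b[1]))
L=tri(f,(321.5,119),S,sp(225,281),True);Q=tri(f,(322.5,262),S,sp(287,240),True);print(L,Q)
go([*((a+b)/2)[:2],-20],1.503)
E
```

```text
[535.03663417  93.28966988  46.        ] [527.2800785  -27.03319417  46.        ] [531.15835633  33.12823785  46.        ] yaw 0.06437544412239221
(array([532.99325603,  91.43741885,  47.82206966]), np.float64(5.654012681044103)) (array([528.09166178, -26.30392435,  44.28448829]), np.float64(3.3962399166666835))
at [535.5  30.2 101.1] [ 3.141 -0.     1.502] t 13.85 F [ 0.  -0.5 -0.7] op 0.376 g 0.0
shift [ 0.0026 -0.0046  0.1211] turn [ 0.0007 -0.     -0.0008]
```

Request:
{"api": "send_rows", "payload": {
  "targets": [0.002, -0.004, 0.004, 0, 0, 0, -0.25, 0.002, -0.004, 0.012, 0, 0, 0, -0.25, 0.002, -0.004, 0.025, 0, 0, 0, -0.25, 0.002, -0.004, 0.04, 0, 0, 0, -0.25, 0.002, -0.004, 0.052, 0, 0, 0, -0.25, 0.002, -0.004, 0.064, 0, 0, 0, -0.25, 0.002, -0.004, 0.076, 0, 0, 0, -0.25, 0.002, -0.004, 0.086, 0, 0, 0, -0.25, 0.002, -0.004, 0.09, 0, 0, 0, -0.25, 0.002, -0.004, 0.09, 0, 0, 0, -0.25]
}}

```text
clock: 14.68
eef_pos: [529.9, 32.9, 9.7]
tcp_rot: [-3.14, 0.0, 1.503]
contact_force: [-0.6, 0.8, -0.8]
opening: 0.375
grasp_force: 0.0
```

Request:
{"api": "send_rows", "payload": {
  "targets": [0, 0, 0.004, 0, 0, 0, -0.25, 0, 0, 0.01, 0, 0, 0, -0.25, 0, 0, 0.016, 0, 0, 0, -0.25, 0, 0, 0.022, 0, 0, 0, -0.25, 0, 0, 0.028, 0, 0, 0, -0.25, 0, 0, 0.031, 0, 0, 0, -0.25, 0, 0, 0.031, 0, 0, 0, -0.25]
}}

```text
clock: 15.27
eef_pos: [530.2, 32.9, -21.0]
tcp_rot: [-3.14, 0.0, 1.503]
contact_force: [0.6, -0.1, -0.1]
opening: 0.374
grasp_force: 0.0
```

Request:
{"api": "send_rows", "payload": {
  "targets": [0, 0, 0, 0, 0, 0, -1, 0, 0, 0, 0, 0, 0, -1, 0, 0, 0, 0, 0, 0, -1, 0, 0, 0, 0, 0, 0, -1, 0, 0, 0, 0, 0, 0, -1, 0, 0, 0, 0, 0, 0, -1],
  "grip_force": 30
}}

```text
clock: 15.77
eef_pos: [531.0, 32.9, -20.0]
tcp_rot: [3.141, -0.0, 1.503]
contact_force: [-0.3, -0.1, -0.9]
opening: 0.106
grasp_force: 29.2
```

The bar is gripped (opening about 9 mm). Next I pull along tool −y.

Request:
{"api": "send_rows", "payload": {
  "targets": [0, -0.003, 0, 0, 0, 0, -1, 0, -0.009, 0, 0, 0, 0, -1, 0, -0.018, 0, 0, 0, 0, -1, 0, -0.028, 0, 0, 0, 0, -1, 0, -0.038, 0, 0, 0, 0, -1, 0, -0.048, 0, 0, 0, 0, -1, 0, -0.058, 0, 0, 0, 0, -1, 0, -0.067, 0, 0, 0, 0, -1, 0, -0.075, 0, 0, 0, 0, -1, 0, -0.08, 0, 0, 0, 0, -1, 0, -0.082, 0, 0, 0, 0, -1, 0, -0.082, 0, 0, 0, 0, -1]
}}

```text
clock: 16.77
eef_pos: [447.1, 39.3, -20.0]
tcp_rot: [-3.14, -0.001, 1.502]
contact_force: [-0.2, 9.6, 1.4]
opening: 0.105
grasp_force: 29.7
```

Request:
{"api": "send_rows", "payload": {
  "targets": [0, -0.002, 0, 0, 0, 0, -1, 0, -0.004, 0, 0, 0, 0, -1, 0, -0.006, 0, 0, 0, 0, -1, 0, -0.007, 0, 0, 0, 0, -1, 0, -0.007, 0, 0, 0, 0, -1]
}}

```text
clock: 17.18
eef_pos: [441.2, 39.8, -20.0]
tcp_rot: [3.141, -0.001, 1.502]
contact_force: [3.1, 9.5, -4.4]
opening: 0.101
grasp_force: 29.5
```

Request:
{"api": "send_rows", "payload": {
  "targets": [0, -0.001, 0, 0, 0, 0, -1, 0, -0.002, 0, 0, 0, 0, -1, 0, -0.003, 0, 0, 0, 0, -1, 0, -0.004, 0, 0, 0, 0, -1, 0, -0.004, 0, 0, 0, 0, -1]
}}

```text
clock: 17.6
eef_pos: [441.6, 39.9, -19.8]
tcp_rot: [3.134, -0.001, 1.503]
contact_force: [16.7, 4.9, -20.8]
opening: 0.104
grasp_force: 29.1
```

Request:
{"api": "send_rows", "payload": {
  "targets": [0, -0.001, 0, 0, 0, 0, -1, 0, -0.002, 0, 0, 0, 0, -1, 0, -0.003, 0, 0, 0, 0, -1, 0, -0.003, 0, 0, 0, 0, -1]
}}

```text
clock: 17.93
eef_pos: [441.9, 39.9, -19.6]
tcp_rot: [3.128, -0.002, 1.503]
contact_force: [25.4, 1.5, -33.4]
opening: 0.107
grasp_force: 28.9
```

The stop is reached: the force rises to 25 N with no further travel. I'll ease off 4 mm of overshoot, open a little and lift clear.

Request:
{"api": "send_rows", "payload": {
  "targets": [0, 0.002, 0, 0, 0, 0, -1, 0, 0.004, 0, 0, 0, 0, -1, 0, 0.004, 0, 0, 0, 0, -0.25, 0, 0.004, 0, 0, 0, 0, -0.25, 0, 0.004, 0, 0, 0, 0, -0.25, 0, 0.004, 0, 0, 0, 0, -0.25, 0, 0.004, 0, 0, 0, 0, -0.25]
}}

```text
clock: 18.52
eef_pos: [438.3, 39.0, -20.1]
tcp_rot: [-3.141, 0.0, 1.503]
contact_force: [1.0, -0.3, -0.9]
opening: 0.375
grasp_force: 0.0
```

Request:
{"api": "send_rows", "payload": {
  "targets": [0, 0, -0.005, 0, 0, 0, -0.25, 0, 0, -0.015, 0, 0, 0, -0.25, 0, 0, -0.03, 0, 0, 0, -0.25, 0, 0, -0.05, 0, 0, 0, -0.25, 0, 0, -0.075, 0, 0, 0, -0.25, 0, 0, -0.1, 0, 0, 0, -0.25, 0, 0, -0.13, 0, 0, 0, -0.25, 0, 0, -0.16, 0, 0, 0, -0.25, 0, 0, -0.18, 0, 0, 0, -0.25, 0, 0, -0.19, 0, 0, 0, -0.25, 0, 0, -0.2, 0, 0, 0, -0.25, 0, 0, -0.2, 0, 0, 0, -0.25]
}}

```text
clock: 19.52
eef_pos: [439.7, 39.2, 181.4]
tcp_rot: [3.139, -0.0, 1.503]
contact_force: [0.9, 0.4, -0.1]
opening: 0.375
grasp_force: 0.0
```

```bash
python3 look.py g; python3 - <<'E'
from h import *
import pickle
F=pickle.load(open("g.pkl","rb"));T0=pickle.load(open("f0.pkl","rb"))["top"]
w=cv2.convertScaleAbs(F["side"]["color"],alpha=1.3)[100:300,200:400]; sd=F["top"]["color"][80:280,210:410]
k=lambda i:cv2.resize(i,(400,400),interpolation=cv2.INTER_CUBIC)
cv2.imwrite("pics/m7.png",np.hstack([k(w),k(cv2.convertScaleAbs(F["wrist"]["color"],alpha=1.3)[:,120:520])]))
E
```

```text
[439.7  39.2 181.4] [ 3.139 -0.     1.503] [ 0.9  0.4 -0.1] 0.3751848412880861 19.5167
```

View pics/m7.png

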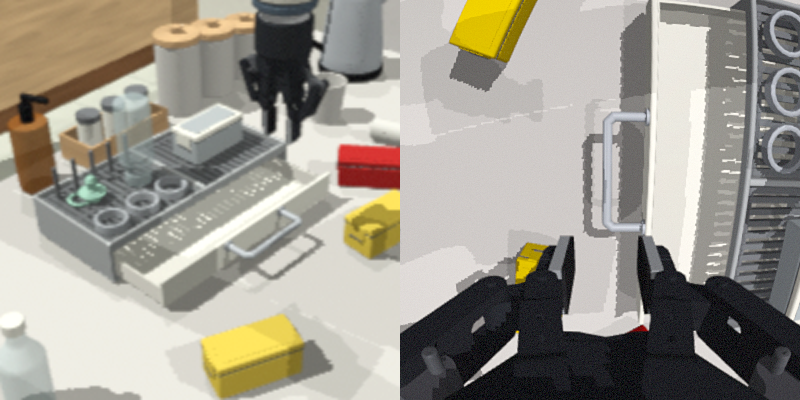

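The drawer is out, with the bar in the wrist crop at column 208 (rows 117–228). The box stands upright on the bay and the bottle, rings and pacifier haven't moved. One last check of the bar position, then I hand in.

```bash
python3 - <<'E'
from h import *
import pickle
f=pickle.load(open("g.pkl","rb"))["wrist"]
m=(plane(f,328,117,46,True)+plane(f,329,228,46,True))/2; print(m, "moved",np.hypot(*(m-[531.2,33.1,46])[:2]))
print(r.sign_off())
E
```

```text
[442.00982384  40.31488004  46.        ] moved 89.48151774112021
the job is handed in; nothing more can be done
None
```

The box stands upright on the empty grid and the drip drawer is out at its stop; I handed the job in at about 20 s, but my first grasp shut the fingers on the box lid at about 60 N, which left no visible shift of the box.

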